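Check and load a power unit's module bay, then clamp it

TASK

Before fitting the new white power module, reach into the unit's open bay and feel down inside it with the fingertips for a grey block left over from before (do this even if the bay looks empty); if it is there, take it out; it must end up in the blue returns tray. Then lower the module (it has a blue handle) into the bay, either way round, and keep hold of it until it is fully home on the bay floor. Finally let go and turn the red cam lever just far enough to take up the gap, so that the module pushes the sprung brass bar back by about 2.5 mm without overrunning to 6 mm or more, and leave everything at rest without disturbing the other things on the bench.

Things in the scene. Friction and masses are not known exactly. Their poses are not given: they have to be found in the camera images.
- unit: The fixed module carrier: a perforated aluminium frame 116 (x) x 249 (y) mm, 50 mm high, walls 8 mm, with one open-topped bay. Origin on the bench under the bay's middle, z up; y runs along the bay from the red cam lever's end (-y) to the blue spring housing (+y, 76 mm high). Bay inside: x -50 to +50 mm, y -62 mm (wall) to +60 mm (brass bar's face; wall below it at +67). Place and yaw vary.
- bay_floor: The black floor plate inside the bay, part of the unit, same origin and axes as unit; its top is 10 mm above the bench, the bay's rim 50 mm, so the bay is 40 mm deep. Guide lips on the two long (x) walls, y -62 to +50 mm, rise 10 mm more and flare outwards by 6 mm. Touching it, or a block lying on it, with the fingers is feeling the bay.
- bay_mouth (a point): Centre of the bay's opening at rim height (50 mm above the bench), on the unit at x 0, y -1 mm; the module's centre goes under this point.
- contact_bar (a joint): Travel in m of the sprung brass bar (14 mm round, 84 mm long, lying along the unit's x, its axis 60 mm above the bench). 0 = at rest, grows as it is pushed along the unit's +y; stop at 0.008. Spring 6 N/mm. The module's +y side (at a seated height of 60 mm) bears on it.
- cam_lever (a joint): Angle (rad) of the red cam lever about a vertical axis: 0 released, grows anticlockwise from above, stop 2.2; starts at 0 to 0.38. Its steel eccentric (20 mm radius, 52 to 66 mm above the bench) presses along unit +y on the seated module's near side: rim at unit y = -57.2 + 10 sin(angle - 0.9) mm. The module slides up to 6 mm to the bar, then pushes it back. Friction 0.06 N m; stays where left.
- cam_pivot (a point): A point on the lever's vertical axis, on the unit at x 0, y -77.2 mm, 98 mm above the bench.
- lever_post (a point): On the axis of the lever's upright red round post (18 mm diameter, 76 to 113 mm above the bench), 15 mm below its top, 70 mm from the pivot axis. At angle 0 it lies from the pivot 200 degrees anticlockwise from the unit's +x (towards -x and a little -y). Lever arm 16 mm wide, its top 76 mm above the bench.
- module: The new module, 0.6 to 0.9 kg: white box 96 (x) x 116 (y) x 60 mm high (lowest 6 mm black, 4 mm smaller all round), blue handle rib on top, 20 mm thick in x, 74 mm long in y, 60 to 100 mm above the underside. Origin at the centre of the underside, z up. Starts upright on the mat; in the bay it has 2 mm clearance each side in x, 3 mm in y; fits either way round.
- mat: Thin black rubber mat 200 x 180 x 5 mm, fixed on the bench, origin under its centre; the new module starts on it. On the robot's left or right, swapped at random with the returns tray.
- returns_tray: Blue low tray, fixed, 190 (x) x 160 (y) mm outside, walls 5 mm thick and 36 mm high above the bench, inside floor 10 mm above the bench. Origin on the bench under its centre. The leftover belongs in it.
- leftover: The leftover: a solid grey plastic block 24 (x) x 70 (y) x 28 mm high, about 0.11 kg. Origin at the centre of its underside. Starts either on the bay floor, lying roughly along the bay, or already in the returns tray.
- pad: A flat black look-only pad, 24 x 50 mm and under 1 mm thick, stuck to the floor of whichever of bay or tray has no leftover. Ignore it.
- spray_can: Bystander: blue can 60 mm diameter, 170 mm tall, standing; origin under its centre.
- jar: Bystander: jar 64 mm diameter, 80 mm tall; origin under its centre.
- plug: Bystander: red and black plug, 100 x 52 x 52 mm, lying along its x; origin under its middle.
- meter: Bystander: yellow meter 160 (x) x 80 x 42 mm; origin under its centre.
- small_bin: Bystander: black open bin 100 (x) x 160 (y) x 60 mm; origin under its centre.
- screwdriver: Bystander: orange screwdriver 190 mm long, lying along its x.
- wrench: Bystander: steel wrench 170 mm long, lying along its x.

How it is judged (in metres and radians):
On the way, in this order (a step that is already met when the one before it is completed fails the run):
1. the fingers feel the bay floor, or the leftover lying in the bay ((contact force between the fingers and bay_floor above 0.8 N or (contact force between the fingers and leftover above 0.8 N and z of leftover in the frame of unit below 0.014 m and horizontal distance between leftover and bay_mouth below 0.06 m))), for 0.02 s.
2. the module is fully home on the bay floor with the fingers still on it (z of module in the frame of unit below 0.0135 m and x of module in the frame of unit between -0.006 and 0.006 m and y of module in the frame of unit between -0.01 and 0.012 m and angle between the y axis of module and the y axis of unit, either way round below 0.08 rad and angle between module's own z axis and vertical below 0.06 rad and contact force between the fingers and module above 0.8 N), for 0.1 s.
At the end, for the whole second after the job is handed in: The module is upright on the bay floor (within 3.5 mm), square in the bay (within 0.08 rad), clamped by the cam so that the brass bar is pushed back between 0.8 and 4.5 mm; the leftover lies in the returns tray; all at rest (z of module in the frame of unit below 0.0135 m and x of module in the frame of unit between -0.006 and 0.006 m and y of module in the frame of unit between -0.01 and 0.012 m and angle between the y axis of module and the y axis of unit, either way round below 0.08 rad and angle between module's own z axis and vertical below 0.06 rad and x of leftover in the frame of returns_tray between -0.09 and 0.09 m and y of leftover in the frame of returns_tray between -0.075 and 0.075 m and z of leftover in the frame of returns_tray below 0.045 m and value of joint contact_bar between 0.0008 and 0.0045 m and contact force between cam_lever and module above 1 N and linear speed of each of module, leftover below 0.02 m/s); the robot touches nothing.
It fails at once if the cam overruns: the brass bar is pushed back by more than 6 mm (value of joint contact_bar above 0.006 m).
It fails at once if a bystander is moved by more than 25 mm (distance of any of spray_can, jar, plug, meter, small_bin, screwdriver, wrench from where it was at the start of the episode above 0.025 m).
It also fails if it takes over 72 s, if anything falls off the work surface, if the arm or the gripper's body presses on something with over 40 N, if the wrist force passes 120 N, or if a joint passes its speed limit or range.

ROBOT

A 6-joint arm with a two-finger parallel gripper is mounted at the origin on the work surface. World frame = base frame: x ahead of the robot, y to its left, z up, the work surface at z = 0. Lengths are in mm, angles in degrees, forces in N, time in s.
With the tool pointing down it reaches from about 350 to 850 mm from the base axis. Payload 8.1 kg.
Tool frame: the origin (TCP) lies midway between the tips of the shut fingers; the grasp point (between the pads) lies 19 mm behind it; z points along the fingers, y is the line along which they close (so a half turn about z gives the same grasp; the last joint's range is limited). The gripper opens to 85 mm and grips with 20 to 120 N. Pads are 22 mm wide; open, the fingers measure 114 mm over their backs; the gripper's body (76 mm by 85 mm) begins 54 mm behind the grasp point. The pads swing forward as they close: fully open they stand 13 mm farther back than shut.
Start: joints at [67.873, 7.471, 85.268, -0, 87.261, -4.893], TCP at [177.749, 573.071, 231.292] pointing down, gripper open.
Joint ranges: [-169.43, 169.43], [-51.17, 129.36], [1.28, 143.12], [-76.62, 256.62], [0, 156.53], [-152.29, 152.29]. Speed limits (degrees/s): [136.94, 136.94, 159.86, 180, 180, 180].

INTERFACE

Orientations are given as [roll, pitch, yaw] about the fixed x, y, z axes, in that order (R = Rz(yaw) Ry(pitch) Rx(roll)).
In Python, from bench import r, cams, workorder gives the robot as it stands (r), with the cameras (cams) and the job (workorder).
- The arm moves only by the tool creep_tool, called after "Call:" as a command line: name --argument value ..., lists and objects as JSON in quotes. Schema: {"type":"object","properties":{"ticks":{"type":"object","properties":{"ax":{"type":"array","items":{"type":"number"},"minItems":1,"maxItems":8},"ay":{"type":"array","items":{"type":"number"},"minItems":1,"maxItems":8},"az":{"type":"array","items":{"type":"number"},"minItems":1,"maxItems":8},"dx":{"type":"array","items":{"type":"number"},"minItems":1,"maxItems":8},"dy":{"type":"array","items":{"type":"number"},"minItems":1,"maxItems":8},"dz":{"type":"array","items":{"type":"number"},"minItems":1,"maxItems":8},"finger_gap":{"type":"array","items":{"type":"number"},"minItems":1,"maxItems":8}},"additionalProperties":false,"required":["ax","ay","az","dx","dy","dz","finger_gap"]},"force":{"type":"number"},"only":{"type":"string"},"quiet":{"type":"boolean"},"lines":{"type":"string"}},"required":["ticks"],"additionalProperties":false}. ticks is an object with one list for each field, all of the same length, 1 to 8, a row being the entries at one place: ax, ay, az (a rotation vector in normalised numbers (1 is 120 degrees)), dx, dy, dz (the shift in fractions of the full range, 1 being 800 mm), finger_gap (the finger opening in mm); each row is the pose to reach, as a shift and turn from the pose commanded when the call began, along the tool's axes at that moment; what a row does not reach only later rows make up. A row lasts 1/8 s, in which the tool goes at most 62.5 mm and 10.7 degrees, less where a joint would pass 70% of its speed; a pose out of reach is approached as far as the arm can. The fingers move at their own pace and stop on an object; force is the grip in N (left out, the last holds). Time passes only in rows, so rows that do not move let the fingers close. The tool returns the time, the measured TCP pose, the force, the opening and the grip force at its end. only (a regular expression) keeps the lines of the reply that match it, lines (a string "A,B") keeps lines A to B, and quiet returns only ok. Shift and turn numbers lie between -1 and 1, and a call with a number outside is refused. Input that does not fit is refused with a message, and nothing moves.
- r.sense(): the state, without advancing time (a new reading comes with each control period).
- cams.snapshot(name): name is "scene" or "top" or "wrist"; returns a dict with "pixels" (384x512x3 uint8, blue, green, red), "fx", "fy", "cx", "cy" (pixels), "pose" (4x4, takes a point from camera to world coordinates). Camera axes: x right, y up, looking along -z (the intrinsics and any distortion apply to the point x, -y, -z); pixel columns grow to the right and rows downward; lengths in mm; the calibration is good to about 2 mm. A picture is of the moment at which its call begins. There is no depth.
- workorder.hand_in(): hands the job in; it is judged then, once.
The state is a dict: "time": time; "joint_pos": joint angles; "qd": joint speeds; "joint_efforts": joint torques, N m; "tool_pos": TCP position; "tcp_rot": TCP orientation; "ft_force": force on the tool from outside, world axes, zero at the start; "wrist_torque": the same for the moment, N m; "finger_gap": finger opening in mm; "grip_force": force on a finger pad.
Only numpy, scipy, OpenCV 4.12 (cv2) and the standard library are available. Lean on these libraries where they do the work, as an engineer would, in place of code of your own. Each camera call takes 0.05 s, during which the arm holds its last target. There are 200 camera calls.

## Working session

There is one attempt and no reset: what is moved stays moved. The work goes in short steps, Python scripts to look and compute and a tool call to move; the robot and the scene stay as the last step left them, time stands still between calls to the robot, and variables do not carry over. Pictures are saved under pics/ and viewed, at most 10 in all, crops included, and the job is handed in when it is done.

```bash
ls; mkdir -p pics; python3 - <<'E'
from bench import r, cams, workorder
import cv2,numpy as np
for n in("scene","top"):
    s=cams.snapshot(n);cv2.imwrite(f"pics/{n}0.png",s["pixels"])
    np.savez(f"{n}0.npz",**{k:np.array(v) for k,v in s.items() if k!="name"})
    print(n,s["fx"],s["fy"],s["cx"],s["cy"],np.round(s["pose"],3).tolist(),[k for k in s])
st=r.sense();print(st["time"],st["tool_pos"],st["tcp_rot"],st["ft_force"])
E
```

```text
bench.py
pics
scene 454.4562041451755 454.4562041451755 258.0031430180634 187.97585967258914 [[0.717, -0.585, 0.379, 1054.716], [0.697, 0.599, -0.394, -492.287], [0.004, 0.547, 0.837, 1167.229], [0.0, 0.0, 0.0, 1.0]] ['pixels', 'fx', 'fy', 'cx', 'cy', 'pose']
top 477.8796436095381 477.8796436095381 258.62284794557786 192.03312174527673 [[0.029, 0.983, -0.18, 348.648], [-1.0, 0.029, -0.002, -16.359], [0.003, 0.18, 0.984, 1263.753], [0.0, 0.0, 0.0, 1.0]] ['pixels', 'fx', 'fy', 'cx', 'cy', 'pose']
0.1 [177.57819154 572.60393688 230.34392043] [-1.79904126e+02 -6.94003254e-03  1.62762316e+02] [ 0.84190988 -0.11279944 -0.41533411]
```

```bash
python3 - <<'E'
import cv2
for n in("scene","top"):
    cv2.imwrite(f"pics/{n}0b.png",cv2.resize(cv2.imread(f"pics/{n}0.png"),(800,600),interpolation=cv2.INTER_CUBIC))
E
```

```text
(no output)
```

View pics/top0b.png

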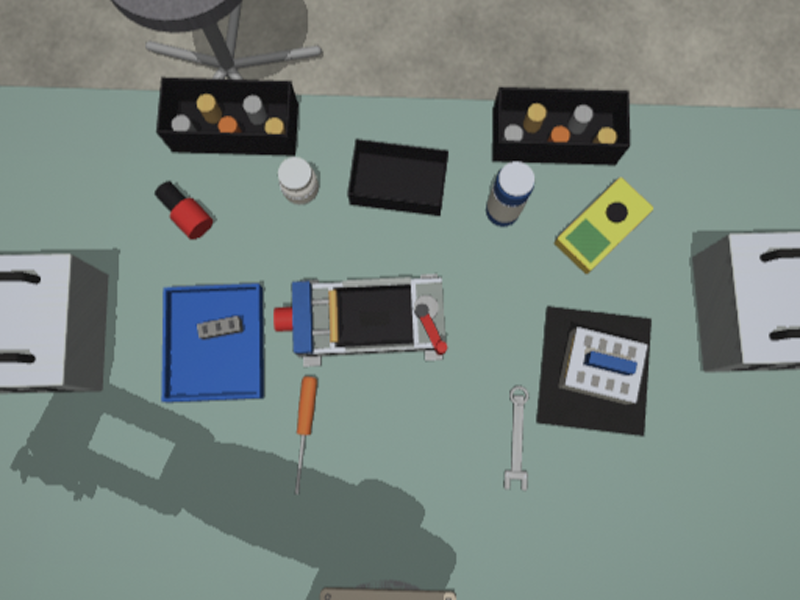

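View pics/scene0b.png

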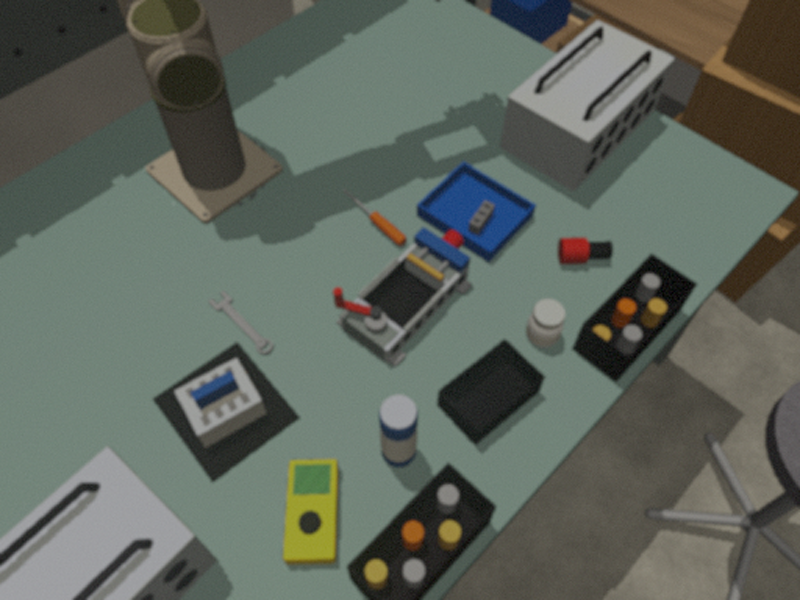

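The leftover (grey, three recesses) lies in the tray at top px (219,327), so the bay should be empty with only the pad. The unit's bay is centred near (375,315), with its spring housing to the left (+y) and the lever post at (441,347). The module handle is near (612,362) on the right-hand mat, and the scene view agrees.

```bash
cat > h.py <<'E'
import numpy as np,cv2
from scipy.optimize import least_squares
from scipy.spatial.transform import Rotation as R
def ray(s,u,v):
    P=np.array(s["pose"]);d=P[:3,:3]@np.array([(u-s["cx"])/s["fx"],-(v-s["cy"])/s["fy"],-1.]);return P[:3,3],d
def onz(s,u,v,z):
    o,d=ray(s,u,v);return o+d*(z-o[2])/d[2]
def proj(s,p):
    P=np.array(s["pose"]);c=(np.atleast_2d(p)-P[:3,3])@P[:3,:3]
    return np.c_[s["cx"]+s["fx"]*c[:,0]/-c[:,2], s["cy"]-s["fy"]*c[:,1]/-c[:,2]]
def tri(*obs):
    A=np.zeros((3,3));b=np.zeros(3)
    for s,u,v in obs:
        o,d=ray(s,u,v);d=d/np.linalg.norm(d);M=np.eye(3)-np.outer(d,d);A+=M;b+=M@o
    return np.linalg.solve(A,b)
def ld(n):
    z=np.load(n);return {k:z[k] if z[k].ndim else float(z[k]) for k in z.files}
def snap(n,f):
    from bench import r, cams, workorder
    s=cams.snapshot(n);cv2.imwrite(f"pics/{f}.png",s["pixels"]);np.savez(f+".npz",**{k:np.array(v) for k,v in s.items()});return s
def totool(target,yaw=None):
    from bench import r, cams, workorder
    st=r.sense();Rt=R.from_euler("xyz",st["tcp_rot"],degrees=True)
    d=Rt.inv().apply(np.array(target)-st["tool_pos"])
    out=["d",np.round(d,1)]
    if yaw is not None:
        Rd=R.from_euler("xyz",[180,0,yaw],degrees=True)
        out+=["rv",np.round((Rt.inv()*Rd).as_rotvec(degrees=True),1)]
    return out
E
python3 - <<'E'
from h import *
t=ld("top0.npz");s=ld("scene0.npz");k=1/1.5625
for n,a,b in[("post top",(441,347),(338,293)),("mod handle",(612,362),(214,386)),("leftover",(219,327),(482,215)),("pad/bay",(373,317),(403,293))]:
    print(n,np.round(tri((t,a[0]*k,a[1]*k),(s,b[0]*k,b[1]*k))))
for n,a,z in[("rimA",(312,283),50),("rimB",(441,277),50),("bay",(375,315),10)]: print(n,np.round(onz(t,a[0]*k,a[1]*k,z)))
from bench import r, cams, workorder
w=cams.snapshot("wrist");st=r.sense();Rt=R.from_euler("xyz",st["tcp_rot"],degrees=True).as_matrix()
P=w["pose"];print(Rt.T@(P[:3,3]-st["tool_pos"]),Rt.T@P[:3,:3],w["fx"])
print(totool([500,20,330],90))
E
```

```text
post top [489. -73. 104.]
mod handle [ 474. -340.   99.]
leftover [521. 295.  30.]
pad/bay [543.  38.  41.]
rimA [595. 140.  50.]
rimB [612. -74.  50.]
bay [551.  35.  10.]
[  70.02727338   -0.36453179 -143.38724955] [[ 3.46746800e-04  9.59634107e-01  2.81251240e-01]
 [ 9.99999890e-01 -2.43766793e-04 -4.01135418e-04]
 [-3.16383516e-04  2.81251348e-01 -9.59634086e-01]] 280.0057550814062
['d', array([-471.7, -432.5,  -99. ]), 'rv', array([-0.1,  0. , 72.8])]
```

```bash
python3 -c "
from h import *
print(totool([545,100,330],94))"
```

```text
['d', array([-491. , -342.7,  -99.1]), 'rv', array([-0.1,  0. , 68.8])]
```

Careful with the scale: shifts go in shares of 800 mm and turns go in shares of 120 degrees. That gives: -390 mm / 800 = -0.4875, -340 mm / 800 = -0.425, 69 degrees / 120 = 0.575.

Call:
creep_tool --ticks '{"ax":[0, 0, 0, 0, 0, 0, 0, 0], "ay":[0, 0, 0, 0, 0, 0, 0, 0], "az":[0.0833, 0.1667, 0.25, 0.3333, 0.4167, 0.5, 0.575, 0.575], "dx":[-0.05, -0.1125, -0.175, -0.2375, -0.3, -0.3625, -0.425, -0.4875], "dy":[-0.0438, -0.0813, -0.1225, -0.1663, -0.21, -0.2538, -0.2975, -0.3413], "dz":[-0.0375, -0.075, -0.1125, -0.1238, -0.1238, -0.1238, -0.1238, -0.1238], "finger_gap":[0, 0, 0, 0, 0, 0, 0, 0]}'

```text
time: 1.15
tool_pos: [469.9, 195.3, 330.2]
tcp_rot: [180.0, -0.0, 93.6]
ft_force: [-0.0, 0.9, 0.6]
finger_gap: 0.3
grip_force: 0.0
```

```bash
python3 - <<'E'
from h import *
print(totool([545,100,330],94))
E
```

```text
['d', array([-99.9,  68.9,   0.2]), 'rv', array([ 0. , -0. , -0.4])]
```

Converted, -100 mm / 800 = -0.125, 69 mm / 800 = 0.0863.

Call:
creep_tool --ticks '{"ax":[0, 0, 0, 0], "ay":[0, 0, 0, 0], "az":[0, 0, 0, 0], "dx":[-0.0625, -0.125, -0.125, -0.125], "dy":[0.0438, 0.0863, 0.0863, 0.0863], "dz":[0, 0, 0, 0], "finger_gap":[0, 0, 0, 0]}'

```text
time: 1.65
tool_pos: [544.3, 101.8, 329.8]
tcp_rot: [-179.9, -0.0, 93.7]
ft_force: [-0.3, 0.0, -0.2]
finger_gap: 0.4
grip_force: 0.0
```

```bash
python3 - <<'E'
from h import *
s=snap("wrist","w1")
cv2.imwrite("pics/w1b.png",cv2.resize(s["pixels"],(800,600),interpolation=cv2.INTER_CUBIC))
E
```

```text
(no output)
```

View pics/w1b.png

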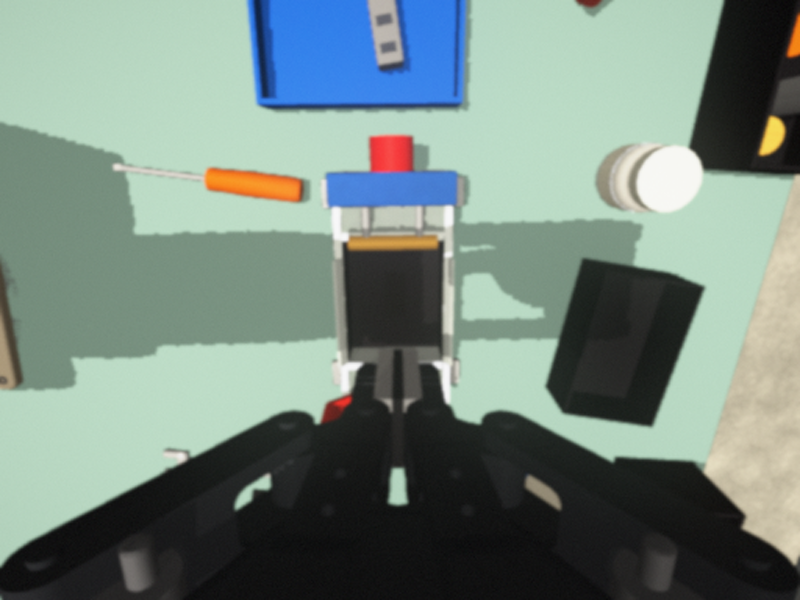

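The unit lies square to the gripper: the brass bar ends at (349,243) and (438,242), and the housing's front corners at (328,205) and (456,205). The lever is hidden behind the fingers, so I move back 100 mm for a second view.

Converted, -110 mm / 800 = -0.1375, -55 mm / 800 = -0.0688.

Call:
creep_tool --ticks '{"ax":[0, 0, 0, 0], "ay":[0, 0, 0, 0], "az":[0, 0, 0, 0], "dx":[-0.0688, -0.1375, -0.1375, -0.1375], "dy":[0, 0, 0, 0], "dz":[0, 0, 0, 0], "finger_gap":[0, 0, 0, 0]}'

```text
time: 2.2
tool_pos: [551.5, -6.6, 330.6]
tcp_rot: [180.0, -0.0, 93.8]
ft_force: [-0.2, 0.2, 0.4]
finger_gap: 0.1
grip_force: 0.0
```

```bash
python3 - <<'E'
from h import *
s=snap("wrist","w2")
a=cv2.resize(s["pixels"][20:320,160:360],None,fx=3,fy=3,interpolation=cv2.INTER_CUBIC)
b=ld("w1.npz")["pixels"][90:250,200:310]
a=s["pixels"][40:260,200:310]
o=np.zeros((600,800,3),np.uint8)
A=cv2.resize(a,(300,600),interpolation=cv2.INTER_CUBIC);B=cv2.resize(b,(412,600),interpolation=cv2.INTER_CUBIC)
o[:,:300]=A;o[:,388:]=B;cv2.imwrite("pics/w2b.png",o)
E
```

```text
(no output)
```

View pics/w2b.png

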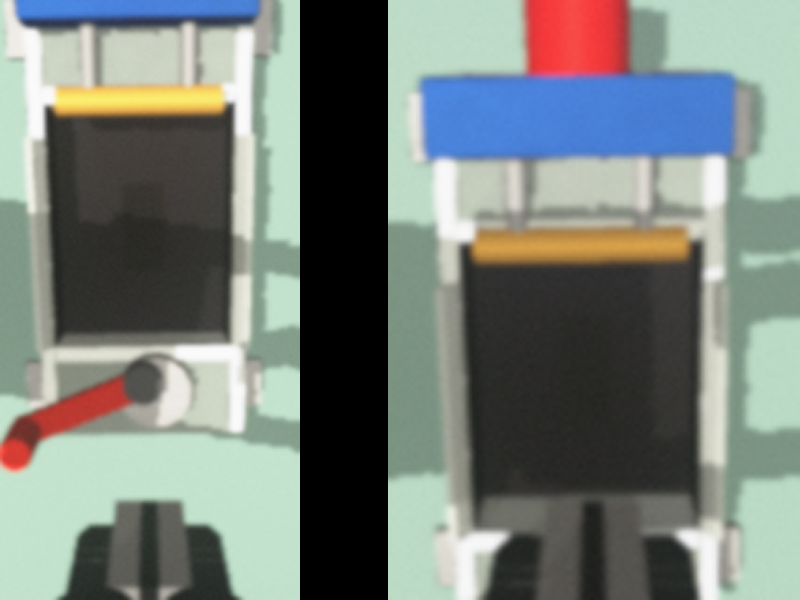

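Left half (second view): bar ends at (55,101) and (224,100), post top at (15,453), lever hub cap at (143,381), and the near wall strip at rows 347–360. Right half (first view): bar ends at (472,245) and (689,245).

```bash
cat > fit.py <<'E'
from h import *
w1,w2,t,s=[ld(n+".npz") for n in("w1","w2","top0","scene0")]
k=1/1.5625
L=lambda u,v:(200+u/2.727,40+v/2.727); Q=lambda u,v:(200+(u-388)/3.745,90+v/3.75)
print("barL",tri((w1,*Q(472,245)),(w2,*L(55,101))),"barR",tri((w1,*Q(689,245)),(w2,*L(224,100))))
print("post",tri((w2,*L(15,453)),(t,441*k,347*k),(s,338*k,293*k)))
obs=[(w1,Q(472,245),[-42,67,60]),(w1,Q(689,245),[42,67,60]),(w2,L(55,101),[-42,67,60]),(w2,L(224,100),[42,67,60]),
 (w2,L(144,347),[0,-62,50]),(w2,L(48,335) ,None),]
obs=[o for o in obs if o[2]]
def f(p):
    c=R.from_euler("z",p[2]).as_matrix()
    return np.concatenate([proj(s_,c@np.array(q)+[p[0],p[1],0])[0]-uv for s_,uv,q in obs])
o=least_squares(f,[545,35,.05]);print(o.x[:2],np.degrees(o.x[2]),np.round(o.fun,1))
def W(q): return R.from_euler("z",o.x[2]).apply(q)+[o.x[0],o.x[1],0]
piv=W([0,-77.2,98]);print("pivot",piv)
post=onz(w2,*L(15,453),113);d=post-piv;print("post113",post,"r",np.hypot(d[0],d[1]),"ang",np.degrees(np.arctan2(d[1],d[0])-o.x[2])%360-200)
print("mouth",W([0,-1,50]))
E
python3 fit.py
```

```text
barL [498.64899105  98.87704752  60.73600873] barR [583.96616216 104.8546785   63.14379742]
post [489.24013415 -73.50439868 106.02506183]
[546.78801696  35.02190629] 4.48290824473364 [ 0.9  0.2 -0.5 -0.5  0.6  0.4 -0.6  0.  -0.4 -0.2]
pivot [552.82210054 -41.94191531  98.        ]
post113 [490.52846406 -72.02280073 113.        ] r 69.176273487155 ang 1.292457652273555
mouth [546.86617866  34.0249656   50.        ]
```

Unit at (547, 35), yaw about 4.4°, lever at about 1°. Next I feel the bay floor with shut fingers.

```bash
python3 -c "
from h import *
print(totool([547,38,30],94.3))"
```

```text
['d', array([ 44.3,  -1.6, 300.6]), 'rv', array([ 0. , -0. , -0.4])]
```

Converted, 314 mm / 800 = 0.3925, 310 mm / 800 = 0.3875.

Call:
creep_tool --ticks '{"ax":[0, 0, 0, 0, 0, 0, 0, 0], "ay":[0, 0, 0, 0, 0, 0, 0, 0], "az":[0, 0, 0, 0, 0, 0, 0, 0], "dx":[0.055, 0.055, 0.055, 0.055, 0.055, 0.055, 0.055, 0.055], "dy":[-0.0025, -0.0025, -0.0025, -0.0025, -0.0025, -0.0025, -0.0025, -0.0025], "dz":[0.0625, 0.1375, 0.2125, 0.2875, 0.35, 0.3813, 0.3875, 0.3925], "finger_gap":[0, 0, 0, 0, 0, 0, 0, 0]}'

```text
time: 3.25
tool_pos: [547.7, 36.9, 17.4]
tcp_rot: [179.9, 0.0, 93.8]
ft_force: [0.4, -0.1, 0.2]
finger_gap: -0.1
grip_force: 0.0
```

Call:
creep_tool --ticks '{"ax":[0, 0, 0, 0, 0], "ay":[0, 0, 0, 0, 0], "az":[0, 0, 0, 0, 0], "dx":[0, 0, 0, 0, 0], "dy":[0, 0, 0, 0, 0], "dz":[0.0025, 0.005, 0.0075, 0.01, 0.01], "finger_gap":[0, 0, 0, 0, 0]}'

```text
time: 3.88
tool_pos: [547.3, 35.8, 10.0]
tcp_rot: [180.0, 0.0, 93.8]
ft_force: [-6.8, 0.3, 15.2]
finger_gap: 0.2
grip_force: 7.7
```

The floor was felt at z = 10.0 with 15 N, so there is no block in the bay. Now up and over to the module.

Converted, -310 mm / 800 = -0.3875, -280 mm / 800 = -0.35, -25 degrees / 120 = -0.2083.

Call:
creep_tool --ticks '{"ax":[0, 0, 0, 0, 0, 0, 0, 0], "ay":[0, 0, 0, 0, 0, 0, 0, 0], "az":[0, 0, 0, 0, -0.0833, -0.1667, -0.2083, -0.2083], "dx":[0, 0, 0, 0, -0.0375, -0.1, -0.175, -0.25], "dy":[0, 0, 0, 0, -0.0125, -0.025, -0.0375, -0.05], "dz":[-0.0625, -0.1375, -0.2125, -0.2875, -0.35, -0.3875, -0.3875, -0.3875], "finger_gap":[0, 0, 0, 0, 0, 85, 85, 85]}'

```text
time: 4.88
tool_pos: [519.9, -168.0, 319.3]
tcp_rot: [179.9, 0.1, 118.9]
ft_force: [1.0, -0.5, -0.1]
finger_gap: 54.3
grip_force: 0.0
```

```bash
python3 -c "
from h import *
print(totool([480,-322,330],69))"
```

```text
['d', array([-115.6, -109.3,  -10.7]), 'rv', array([ 0.1,  0.1, 49.9])]
```

Converted, -115 mm / 800 = -0.1438, -109 mm / 800 = -0.1363, 50 degrees / 120 = 0.4167.

Call:
creep_tool --ticks '{"ax":[0, 0, 0, 0, 0, 0, 0], "ay":[0, 0, 0, 0, 0, 0, 0], "az":[0.0833, 0.1667, 0.25, 0.3333, 0.4167, 0.4167, 0.4167], "dx":[-0.05, -0.1, -0.1438, -0.1438, -0.1438, -0.1438, -0.1438], "dy":[-0.0475, -0.095, -0.1363, -0.1363, -0.1363, -0.1363, -0.1363], "dz":[-0.0138, -0.0138, -0.0138, -0.0138, -0.0138, -0.0138, -0.0138], "finger_gap":[85, 85, 85, 85, 85, 85, 85]}'

```text
time: 5.75
tool_pos: [479.8, -319.5, 329.3]
tcp_rot: [180.0, 0.0, 69.0]
ft_force: [0.1, -0.3, 0.2]
finger_gap: 85.4
grip_force: 0.0
```

```bash
python3 -c "
from h import *
s=snap('wrist','m1')"
```

Call:
creep_tool --ticks '{"ax":[0, 0, 0, 0], "ay":[0, 0, 0, 0], "az":[0, 0, 0, 0], "dx":[-0.0625, -0.1125, -0.1125, -0.1125], "dy":[0, 0, 0, 0], "dz":[0, 0, 0, 0], "finger_gap":[85, 85, 85, 85]}'

```text
time: 6.3
tool_pos: [447.4, -403.0, 329.2]
tcp_rot: [-180.0, -0.0, 68.8]
ft_force: [0.6, -0.1, -0.6]
finger_gap: 84.7
grip_force: 0.0
```

```bash
python3 - <<'E'
from h import *
m2=snap("wrist","m2")["pixels"];m1=ld("m1.npz")["pixels"]
f=lambda m:cv2.resize(m[40:310,170:350],(400,600),interpolation=cv2.INTER_CUBIC)
cv2.imwrite("pics/mm.png",np.hstack([f(m1),f(m2)]))
E
```

```text
(no output)
```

View pics/mm.png

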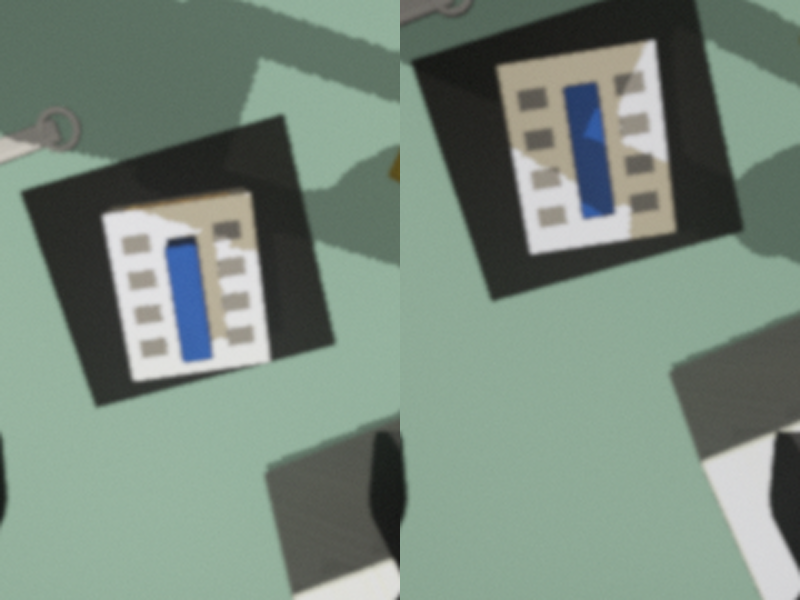

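Left (m1): top-face corners (102,213), (250,193), (271,359), (133,381), and handle top (166,244), (197,241), (212,357), (182,361). Right (m2): face corners (497,66), (655,40), (676,231), (530,254), and handle (563,88), (597,83), (614,212), (583,218).

```bash
cat > fitm.py <<'E'
from h import *
m1,m2=ld("m1.npz"),ld("m2.npz")
c=lambda u,v:np.array((170+u/2.2222,40+v/2.2222))
A=[c(*p) for p in[(102,213),(250,193),(271,359),(133,381),(166,244),(197,241),(212,357),(182,361)]]
B=[c(*p) for p in[(97,66),(255,40),(276,231),(130,254),(163,88),(197,83),(214,212),(183,218)]]
print("tri",np.round([tri((m1,*a),(m2,*b)) for a,b in zip(A,B)],1))
q=np.array([[-48,58,60],[48,58,60],[48,-58,60],[-48,-58,60],[-10,37,100],[10,37,100],[10,-37,100],[-10,-37,100]],float)
def f(p):
    P=q@R.from_euler("z",p[2]).as_matrix().T+[p[0],p[1],p[3]]
    return np.r_[(proj(m1,P)-A).ravel(),(proj(m2,P)-B).ravel()]
o=least_squares(f,[474,-340,-.3,5]);print(o.x,np.degrees(o.x[2]));print(np.round(o.fun.reshape(2,8,2),1).tolist())
y=np.degrees(o.x[2])+90
print(y,totool([o.x[0],o.x[1],150],y))
E
python3 fitm.py
```

```text
tri [[ 440.  -272.9   60.6]
 [ 534.3 -294.8   67.7]
 [ 510.3 -408.6   59.2]
 [ 415.1 -387.    65.8]
 [ 473.8 -302.4   92.7]
 [ 492.5 -307.1   96. ]
 [ 476.  -377.2  104.6]
 [ 457.4 -374.1  101.4]]
[ 4.74962419e+02 -3.40508697e+02 -2.19891921e-01  2.14753579e+00] -12.598879044630205
[[[0.6, 0.3], [-0.2, -0.6], [-0.8, 0.3], [0.3, -1.1], [-1.0, 1.1], [-0.0, 0.2], [0.7, 0.3], [0.1, 0.5]], [[0.4, 0.1], [-0.6, 0.3], [-0.6, -0.1], [0.4, -0.7], [-0.3, -0.7], [0.4, -1.0], [0.8, 0.8], [-0.3, 0.4]]]
77.40112095536979 ['d', array([ 67.7,   3. , 179.4]), 'rv', array([ 0. , -0. , -8.5])]
```

Converted, 257 mm / 800 = 0.3213, 150 mm / 800 = 0.1875, -8.5 degrees / 120 = -0.0708.

Call:
creep_tool --ticks '{"ax":[0, 0, 0, 0, 0, 0, 0, 0], "ay":[0, 0, 0, 0, 0, 0, 0, 0], "az":[-0.0333, -0.0708, -0.0708, -0.0708, -0.0708, -0.0708, -0.0708, -0.0708], "dx":[0.0438, 0.085, 0.085, 0.085, 0.085, 0.085, 0.085, 0.085], "dy":[0.0025, 0.0038, 0.0038, 0.0038, 0.0038, 0.0038, 0.0038, 0.0038], "dz":[0.0563, 0.1188, 0.1875, 0.2375, 0.275, 0.3, 0.315, 0.3213], "finger_gap":[85, 85, 85, 85, 85, 85, 85, 85]}'

```text
time: 7.35
tool_pos: [475.0, -341.1, 72.4]
tcp_rot: [180.0, 0.0, 77.3]
ft_force: [-0.0, 0.2, -0.3]
finger_gap: 85.0
grip_force: 0.0
```

```bash
python3 -c "
from h import *
print(totool([475,-340.5,72],77.4))"
```

```text
['d', array([ 0.6, -0.2,  0.4]), 'rv', array([ 0. ,  0. , -0.1])]
```

Call:
creep_tool --ticks '{"ax":[0, 0, 0, 0, 0, 0], "ay":[0, 0, 0, 0, 0, 0], "az":[0, 0, 0, 0, 0, 0], "dx":[0, 0, 0, 0, 0, 0], "dy":[0, 0, 0, 0, 0, 0], "dz":[0, 0, 0, 0, 0, 0], "finger_gap":[15, 15, 15, 15, 15, 15]}' --force 90

```text
time: 8.1
tool_pos: [474.7, -341.4, 72.8]
tcp_rot: [180.0, 0.0, 77.3]
ft_force: [-3.6, 1.9, 5.0]
finger_gap: 18.5
grip_force: 89.4
```

Call:
creep_tool --ticks '{"ax":[0, 0, 0, 0], "ay":[0, 0, 0, 0], "az":[0, 0, 0, 0], "dx":[0, 0, 0, 0], "dy":[0, 0, 0, 0], "dz":[-0.025, -0.075, -0.1375, -0.1375], "finger_gap":[15, 15, 15, 15]}'

```text
time: 8.6
tool_pos: [477.1, -343.1, 188.2]
tcp_rot: [179.5, 0.2, 77.3]
ft_force: [0.5, -1.3, -8.0]
finger_gap: 18.7
grip_force: 89.3
```

```bash
python3 -c "
from h import *
print(totool([546.9,34,182],94.4))"
```

```text
['d', array([383.2, -15. ,   4.4]), 'rv', array([  0.4,   0.3, -17.1])]
```

Converted, 375 mm / 800 = 0.4688, 350 mm / 800 = 0.4375, -17 degrees / 120 = -0.1417.

Call:
creep_tool --ticks '{"ax":[0, 0, 0, 0, 0, 0, 0, 0], "ay":[0, 0, 0, 0, 0, 0, 0, 0], "az":[0, 0, -0.025, -0.05, -0.075, -0.1, -0.125, -0.1417], "dx":[0.05, 0.1125, 0.1813, 0.25, 0.3188, 0.3813, 0.4375, 0.4688], "dy":[0, -0.0038, -0.0063, -0.0088, -0.0113, -0.015, -0.0175, -0.0188], "dz":[-0.0275, -0.0275, -0.0275, -0.0275, -0.0275, -0.0275, -0.0275, -0.0275], "finger_gap":[15, 15, 15, 15, 15, 15, 15, 15]}'

```text
time: 9.6
tool_pos: [541.4, 30.6, 201.9]
tcp_rot: [-179.8, -0.1, 94.5]
ft_force: [-0.0, -1.2, -8.2]
finger_gap: 18.7
grip_force: 90.2
```

```bash
python3 - <<'E'
from h import *
print(totool([546.9,34,140],94.4))
t=snap("top","t2");f=lambda m:cv2.resize(m[160:245,170:300],(800,523),interpolation=cv2.INTER_CUBIC)
cv2.imwrite("pics/t2b.png",f(t["pixels"]))
E
```

```text
['d', array([ 2.9,  6. , 61.9]), 'rv', array([-0.2, -0.1,  0.1])]
```

Converted, 66 mm / 800 = 0.0825, 62 mm / 800 = 0.0775.

Call:
creep_tool --ticks '{"ax":[0, 0, 0, 0, 0], "ay":[0, 0, 0, 0, 0], "az":[0, 0, 0, 0, 0], "dx":[0.0038, 0.0038, 0.0038, 0.0038, 0.0038], "dy":[0.0075, 0.0075, 0.0075, 0.0075, 0.0075], "dz":[0.025, 0.0563, 0.0775, 0.0825, 0.0825], "finger_gap":[15, 15, 15, 15, 15]}'

```text
time: 10.28
tool_pos: [548.4, 31.0, 138.0]
tcp_rot: [-180.0, -0.0, 94.2]
ft_force: [0.1, 0.4, -7.1]
finger_gap: 18.9
grip_force: 90.1
```

```bash
python3 - <<'E'
from h import *
from bench import r, cams, workorder
t=snap("wrist","v1")
print(r.sense()["ft_force"])
cv2.imwrite("pics/v1b.png",cv2.resize(t["pixels"][60:330,76:436],(800,600),interpolation=cv2.INTER_CUBIC))
E
```

```text
[ 0.32561442 -0.31343334 -7.69133649]
```

View pics/v1b.png

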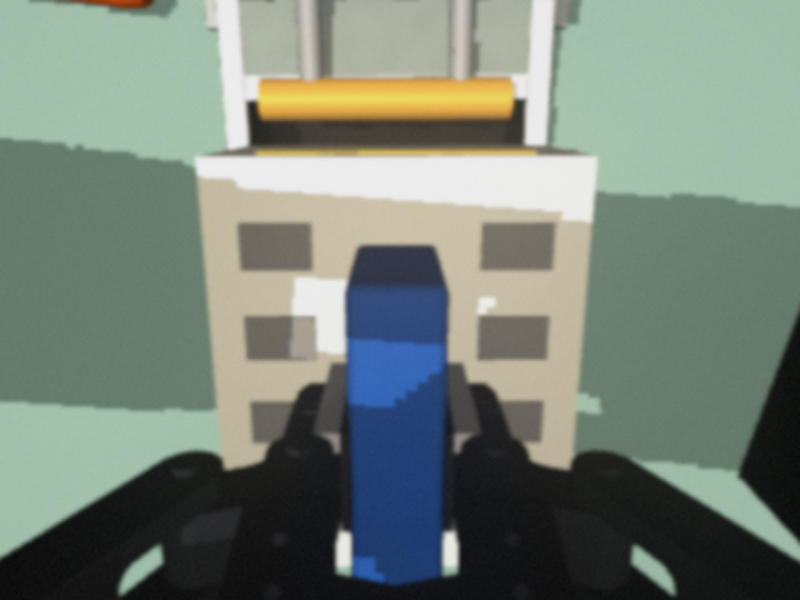

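The module's top front edge runs (196,158) to (597,156) and the brass bar (258,99) to (514,99). Comparing the two gives the remaining offset.

```bash
python3 - <<'E'
from h import *
from bench import r, cams, workorder
v=ld("v1.npz");st=r.sense();c=lambda u,w:(76+u/2.2222,60+w/2.2222)
zb=st["tool_pos"][2]-67.4
M=[onz(v,*c(*p),zb+60) for p in[(196,158),(597,156)]];B=[onz(v,*c(*p),60) for p in[(258,99),(514,99)]]
ang=lambda a,b:np.degrees(np.arctan2(*(b-a)[[1,0]]))
print("z",zb,"mod",M,ang(*M),np.linalg.norm(M[1]-M[0]),"bar",B,ang(*B),np.linalg.norm(B[1]-B[0]),st["tcp_rot"])
y=np.radians(ang(*B));ux=np.array([np.cos(y),np.sin(y),0]);uy=np.array([-ux[1],ux[0],0])
d=(M[0]+M[1])/2-(B[0]+B[1])/2
print("module x in unit",d@ux," y",67+d@uy-58, "unit ang",ang(*B)) 
E
```

```text
z 71.53323787843564 mod [array([498.00232508,  85.14646024, 131.53323788]), array([592.79412596,  92.64859335, 131.53323788])] 4.525143107645127 95.08820912550556 bar [array([497.3487271 ,  98.84859607,  60.        ]), array([584.5082834 , 105.32020612,  60.        ])] 4.246427974227595 87.39948507130877 [1.79942741e+02 6.00571826e-03 9.42374403e+01]
module x in unit 3.4810105235967788  y -4.481640068232245 unit ang 4.246427974227595
```

Converted, 16 mm / 800 = 0.02, 12 mm / 800 = 0.015.

Call:
creep_tool --ticks '{"ax":[0, 0, 0, 0, 0, 0, 0], "ay":[0, 0, 0, 0, 0, 0, 0], "az":[0, 0, 0, 0, 0, 0, 0], "dx":[0.0019, 0.0038, 0.0038, 0.0038, 0.0038, 0.0038, 0.0038], "dy":[-0.0025, -0.0044, -0.0044, -0.0044, -0.0044, -0.0044, -0.0044], "dz":[0, 0, 0.005, 0.01, 0.015, 0.02, 0.02], "finger_gap":[15, 15, 15, 15, 15, 15, 15]}'

```text
time: 11.2
tool_pos: [544.3, 34.1, 121.6]
tcp_rot: [-179.9, -0.0, 94.3]
ft_force: [-0.3, -0.4, -8.1]
finger_gap: 18.9
grip_force: 90.1
```

Converted, 9 mm / 800 = 0.0113, 6 mm / 800 = 0.0075.

Call:
creep_tool --ticks '{"ax":[0, 0, 0, 0], "ay":[0, 0, 0, 0], "az":[0, 0, 0, 0], "dx":[0, 0, 0, 0], "dy":[0, 0, 0, 0], "dz":[0.0038, 0.0075, 0.0113, 0.0113], "finger_gap":[15, 15, 15, 15]}'

```text
time: 11.7
tool_pos: [544.5, 34.1, 112.9]
tcp_rot: [-180.0, -0.0, 94.3]
ft_force: [-0.5, 0.1, -7.7]
finger_gap: 18.9
grip_force: 90.2
```

Converted, 9 mm / 800 = 0.0113, 6 mm / 800 = 0.0075.

Call:
creep_tool --ticks '{"ax":[0, 0, 0, 0], "ay":[0, 0, 0, 0], "az":[0, 0, 0, 0], "dx":[0, 0, 0, 0], "dy":[0, 0, 0, 0], "dz":[0.0038, 0.0075, 0.0113, 0.0113], "finger_gap":[15, 15, 15, 15]}'

```text
time: 12.2
tool_pos: [544.5, 34.1, 103.9]
tcp_rot: [-180.0, -0.0, 94.3]
ft_force: [0.3, -0.1, -7.8]
finger_gap: 18.9
grip_force: 90.2
```

Converted, 20 mm / 800 = 0.025, 16 mm / 800 = 0.02.

Call:
creep_tool --ticks '{"ax":[0, 0, 0, 0, 0, 0], "ay":[0, 0, 0, 0, 0, 0], "az":[0, 0, 0, 0, 0, 0], "dx":[0, 0, 0, 0, 0, 0], "dy":[0, 0, 0, 0, 0, 0], "dz":[0.005, 0.01, 0.015, 0.02, 0.025, 0.025], "finger_gap":[15, 15, 15, 15, 15, 15]}'

```text
time: 12.95
tool_pos: [544.4, 34.1, 83.7]
tcp_rot: [-179.9, -0.0, 94.3]
ft_force: [-0.2, -0.6, -7.2]
finger_gap: 18.9
grip_force: 90.1
```

Converted, 7.5 mm / 800 = 0.0094, 6 mm / 800 = 0.0075.

Call:
creep_tool --ticks '{"ax":[0, 0, 0, 0, 0, 0], "ay":[0, 0, 0, 0, 0, 0], "az":[0, 0, 0, 0, 0, 0], "dx":[0, 0, 0, 0, 0, 0], "dy":[0, 0, 0, 0, 0, 0], "dz":[0.0025, 0.005, 0.0075, 0.0094, 0.0094, 0.0094], "finger_gap":[15, 15, 15, 15, 15, 15]}'

```text
time: 13.7
tool_pos: [545.2, 33.8, 78.4]
tcp_rot: [179.9, 0.0, 94.3]
ft_force: [-5.4, -2.5, 5.1]
finger_gap: 19.0
grip_force: 92.3
```

Converted, 2 mm / 800 = 0.0025, 1 mm / 800 = 0.0013.

Call:
creep_tool --ticks '{"ax":[0, 0, 0, 0], "ay":[0, 0, 0, 0], "az":[0, 0, 0, 0], "dx":[0, 0, 0, 0], "dy":[0, 0, 0, 0], "dz":[0.0013, 0.0025, 0.0025, 0.0025], "finger_gap":[15, 15, 15, 15]}'

```text
time: 14.2
tool_pos: [545.9, 33.2, 77.8]
tcp_rot: [179.9, 0.1, 94.3]
ft_force: [-9.2, -5.4, 15.7]
finger_gap: 18.9
grip_force: 93.8
```

```bash
python3 - <<'E'
from h import *
t=snap("wrist","v2")
cv2.imwrite("pics/v2b.png",cv2.resize(t["pixels"][40:310,76:436],(800,600),interpolation=cv2.INTER_CUBIC))
E
```

```text
(no output)
```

View pics/v2b.png

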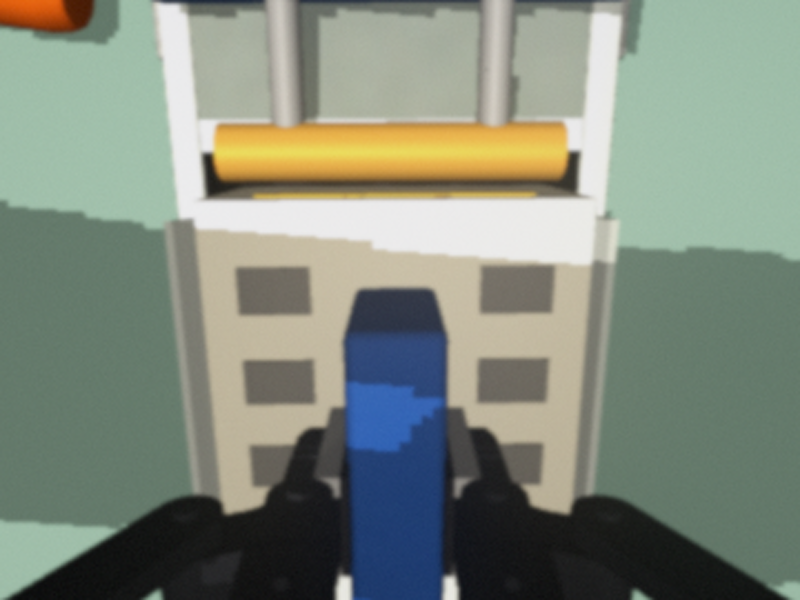

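The module sits down between both guide lips, centred (edges at columns 196–597), with z stiff at about 78 under load. Next I let go and rise.

Call:
creep_tool --ticks '{"ax":[0, 0, 0, 0, 0, 0, 0, 0], "ay":[0, 0, 0, 0, 0, 0, 0, 0], "az":[0, 0, 0, 0, 0, 0, 0, 0], "dx":[-0.0013, -0.0013, -0.0013, -0.0013, -0.0013, -0.0013, -0.0013, -0.0013], "dy":[-0.0013, -0.0013, -0.0013, -0.0013, -0.0013, -0.0013, -0.0013, -0.0013], "dz":[-0.0038, -0.0038, -0.0038, -0.0038, -0.0375, -0.0875, -0.1125, -0.1125], "finger_gap":[15, 50, 50, 50, 50, 50, 50, 50]}' --force 20

```text
time: 15.25
tool_pos: [545.2, 33.0, 166.5]
tcp_rot: [179.8, 0.0, 94.3]
ft_force: [0.1, -0.2, -0.2]
finger_gap: 49.9
grip_force: 0.0
```

```bash
python3 -c "
from h import *
print(totool([488,-72.2,150],25.6))"
```

```text
['d', array([-100.6,  -64.9,   16.3]), 'rv', array([ 0.2, -0.1, 68.7])]
```

Converted, -100.6 mm / 800 = -0.1258, -80 mm / 800 = -0.1, 68.7 degrees / 120 = 0.5725.

Call:
creep_tool --ticks '{"ax":[0, 0, 0, 0, 0, 0, 0, 0], "ay":[0, 0, 0, 0, 0, 0, 0, 0], "az":[0.0833, 0.1667, 0.25, 0.3333, 0.4167, 0.5, 0.5725, 0.5725], "dx":[-0.025, -0.0625, -0.1, -0.1258, -0.1258, -0.1258, -0.1258, -0.1258], "dy":[-0.0188, -0.0375, -0.0625, -0.0813, -0.0813, -0.0813, -0.0813, -0.0813], "dz":[0, 0, 0, 0, 0, 0, 0, 0], "finger_gap":[50, 50, 50, 50, 50, 50, 50, 50]}'

```text
time: 16.25
tool_pos: [485.5, -71.9, 162.8]
tcp_rot: [-179.9, 0.1, 25.6]
ft_force: [0.8, -0.3, -0.6]
finger_gap: 50.1
grip_force: 0.0
```

```bash
python3 - <<'E'
from h import *
t=snap("wrist","p1");tt=snap("top","t3")
print(totool([488,-72.2,82],25.6))
a=cv2.resize(t["pixels"],(533,400));b=cv2.resize(tt["pixels"][160:260,200:320],(267,222));o=np.zeros((400,800,3),np.uint8);o[:,:533]=a;o[:222,533:]=b
cv2.imwrite("pics/p1b.png",o)
E
```

```text
['d', array([ 2. ,  1.3, 81.5]), 'rv', array([-0.1,  0.1,  0.2])]
```

View pics/p1b.png

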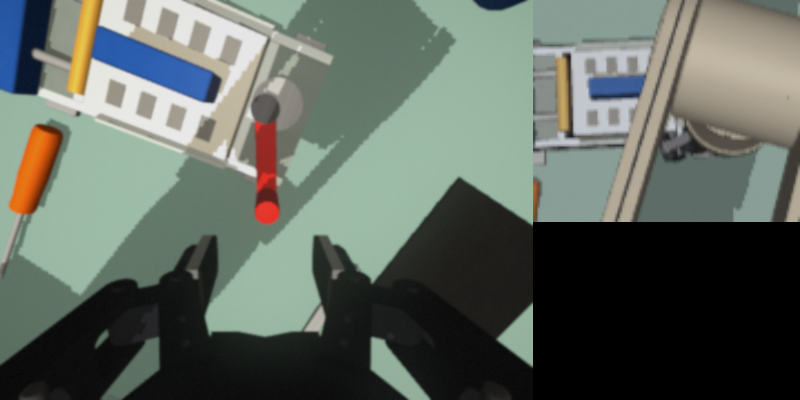

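The post top is at (266,212) in the left part. It lies in the fingers' mid-plane (column 265), and the lever points straight along the tool x axis.

```bash
python3 - <<'E'
from h import *
p=ld("p1.npz");k=512/533
q=onz(p,266*k,212*k,113);h=onz(p,265*k,107*k,98);print(q,h,np.hypot(*(q-h)[:2]),totool(q))
E
```

```text
[489.35320861 -72.28089736 113.        ] [552.81125698 -41.0153918   98.        ] 70.74217795208887 ['d', array([ 3.1,  1.9, 50.5])]
```

Careful with the scale: shifts go in shares of 800 mm and turns go in shares of 120 degrees. That gives: 79 mm / 800 = 0.0988, 70 mm / 800 = 0.0875.

Call:
creep_tool --ticks '{"ax":[0, 0, 0, 0, 0, 0, 0, 0], "ay":[0, 0, 0, 0, 0, 0, 0, 0], "az":[0, 0, 0, 0, 0, 0, 0, 0], "dx":[0.0031, 0.0031, 0.0031, 0.0031, 0.0031, 0.0031, 0.0031, 0.0031], "dy":[0.001, 0.001, 0.001, 0.001, 0.001, 0.001, 0.001, 0.001], "dz":[0.0375, 0.0688, 0.0875, 0.0988, 0.0988, 0.0988, 0.0988, 0.0988], "finger_gap":[50, 50, 50, 50, 50, 12, 12, 12]}' --force 20

```text
time: 17.35
tool_pos: [489.8, -72.0, 86.8]
tcp_rot: [179.9, -0.1, 25.6]
ft_force: [-1.1, 0.2, 5.9]
finger_gap: 17.4
grip_force: 21.0
```

Call:
creep_tool --ticks '{"ax":[0, 0, 0], "ay":[0, 0, 0], "az":[0, 0, 0], "dx":[0, 0, 0], "dy":[0, 0, 0], "dz":[0, 0, 0], "finger_gap":[12, 12, 12]}' --force 20

```text
time: 17.73
tool_pos: [489.8, -72.0, 86.8]
tcp_rot: [179.9, -0.1, 25.6]
ft_force: [-1.1, 0.8, 6.1]
finger_gap: 17.0
grip_force: 21.1
```

```bash
python3 - <<'E'
from h import *
from bench import r, cams, workorder
st=r.sense();T=R.from_euler("xyz",st["tcp_rot"],degrees=True)
# arc about the pivot (in line with tool x at +70 mm)
for a in range(6,79,6):
    t=np.radians(a);print(a,np.round([70-70*np.cos(t),70*np.sin(t)],1))
print(np.hypot(*(st["tool_pos"][:2]-[550.7,-42])),np.degrees(np.arctan2(*(st["tool_pos"][:2]-[550.7,-42])[::-1]))%360)
E
```

```text
6 [0.4 7.3]
12 [ 1.5 14.6]
18 [ 3.4 21.6]
24 [ 6.1 28.5]
30 [ 9.4 35. ]
36 [13.4 41.1]
42 [18.  46.8]
48 [23.2 52. ]
54 [28.9 56.6]
60 [35.  60.6]
66 [41.5 63.9]
72 [48.4 66.6]
78 [55.4 68.5]
67.84598882107646 206.20058448764792
```

Converted, 41.1 mm / 800 = 0.0514, 35 mm / 800 = 0.0438, -36 degrees / 120 = -0.3.

Call:
creep_tool --ticks '{"ax":[0, 0, 0, 0, 0, 0, 0, 0], "ay":[0, 0, 0, 0, 0, 0, 0, 0], "az":[0, -0.05, -0.1, -0.15, -0.2, -0.25, -0.3, -0.3], "dx":[0, 0.0005, 0.0019, 0.0043, 0.0076, 0.0118, 0.0168, 0.0168], "dy":[0, 0.0091, 0.0183, 0.027, 0.0356, 0.0438, 0.0514, 0.0514], "dz":[-0.0038, -0.0038, -0.0038, -0.0038, -0.0038, -0.0038, -0.0038, -0.0038], "finger_gap":[12, 12, 12, 12, 12, 12, 12, 12]}'

```text
time: 18.73
tool_pos: [518.4, -101.6, 87.3]
tcp_rot: [-179.8, -0.1, 61.7]
ft_force: [3.1, 6.3, -7.4]
finger_gap: 17.3
grip_force: 21.7
```

Converted, 35 mm / 800 = 0.0438, 28.5 mm / 800 = 0.0356, -30 degrees / 120 = -0.25.

Call:
creep_tool --ticks '{"ax":[0, 0, 0, 0, 0, 0], "ay":[0, 0, 0, 0, 0, 0], "az":[-0.05, -0.1, -0.15, -0.2, -0.25, -0.25], "dx":[0.0005, 0.0019, 0.0043, 0.0076, 0.0118, 0.0118], "dy":[0.0091, 0.0183, 0.027, 0.0356, 0.0438, 0.0438], "dz":[0, 0, 0, 0, 0, 0], "finger_gap":[12, 12, 12, 12, 12, 12]}'

```text
time: 19.48
tool_pos: [553.1, -109.5, 87.3]
tcp_rot: [-179.8, -0.2, 91.7]
ft_force: [-2.0, 7.4, -4.1]
finger_gap: 17.5
grip_force: 22.1
```

Converted, 7 mm / 800 = 0.0088, 3.7 mm / 800 = 0.0046, -6 degrees / 120 = -0.05.

Call:
creep_tool --ticks '{"ax":[0, 0, 0], "ay":[0, 0, 0], "az":[-0.025, -0.05, -0.05], "dx":[0.0001, 0.0005, 0.0005], "dy":[0.0046, 0.0088, 0.0088], "dz":[0, 0, 0], "finger_gap":[12, 12, 12]}'

```text
time: 19.85
tool_pos: [559.4, -109.0, 87.3]
tcp_rot: [-179.8, -0.2, 97.6]
ft_force: [-2.7, 7.8, -1.0]
finger_gap: 17.0
grip_force: 22.2
```

Call:
creep_tool --ticks '{"ax":[0, 0, 0, 0, 0, 0, 0], "ay":[0, 0, 0, 0, 0, 0, 0], "az":[0, 0, 0, 0, 0, 0, 0], "dx":[0, 0, 0, 0, 0, -0.025, -0.025], "dy":[0, 0, 0, 0, 0, 0, 0], "dz":[0, 0, 0, -0.0375, -0.1, -0.1625, -0.1625], "finger_gap":[40, 40, 40, 40, 40, 40, 40]}'

```text
time: 20.72
tool_pos: [566.8, -132.9, 225.1]
tcp_rot: [179.5, 0.3, 97.5]
ft_force: [0.1, 0.4, 0.3]
finger_gap: 39.9
grip_force: 0.0
```

```bash
python3 - <<'E'
from h import *
t=snap("wrist","f1")
cv2.imwrite("pics/f1b.png",cv2.resize(t["pixels"][0:300,106:406],(800,800))[:600])
E
```

```text
(no output)
```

View pics/f1b.png

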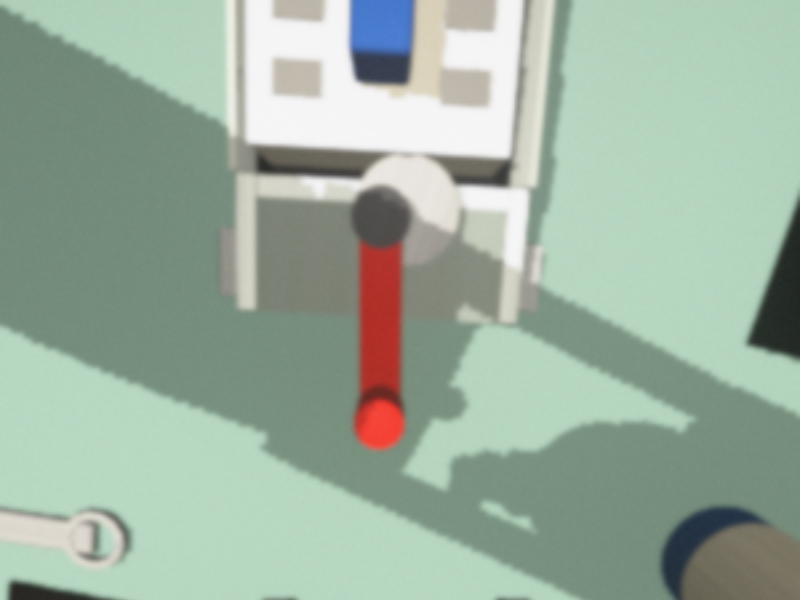

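Lever is at about 72.5° to the unit (hub (381,216), post (379,424), module edge tilted 3°). One last check of the bar from the same pose as the second view.

Converted, 125 mm / 800 = 0.1563, -105 mm / 800 = -0.1313, 3.7 degrees / 120 = 0.0308.

Call:
creep_tool --ticks '{"ax":[0, 0, 0, 0, 0, 0], "ay":[0, 0, 0, 0, 0, 0], "az":[0, 0.0167, 0.0308, 0.0308, 0.0308, 0.0308], "dx":[0.0375, 0.0875, 0.1563, 0.1563, 0.1563, 0.1563], "dy":[0, 0, -0.0388, -0.0388, -0.0388, -0.0388], "dz":[-0.0625, -0.125, -0.1313, -0.1313, -0.1313, -0.1313], "finger_gap":[40, 40, 40, 40, 40, 40]}'

```text
time: 21.52
tool_pos: [516.6, -11.6, 322.5]
tcp_rot: [-179.9, -0.0, 93.8]
ft_force: [-0.2, -0.3, 0.1]
finger_gap: 40.1
grip_force: 0.0
```

```bash
python3 - <<'E'
from h import *
print(totool([551.5,-6.6,330.6],93.8))
a=snap("wrist","w3")["pixels"];b=ld("w2.npz")["pixels"]
f=lambda m:cv2.resize(m[20:200,190:310],(400,600),interpolation=cv2.INTER_CUBIC)
cv2.imwrite("pics/w3b.png",np.hstack([f(b),f(a)]))
E
```

```text
['d', array([ 2.6, 35.1, -8.2]), 'rv', array([-0.1, -0. ,  0. ])]
```

View pics/w3b.png

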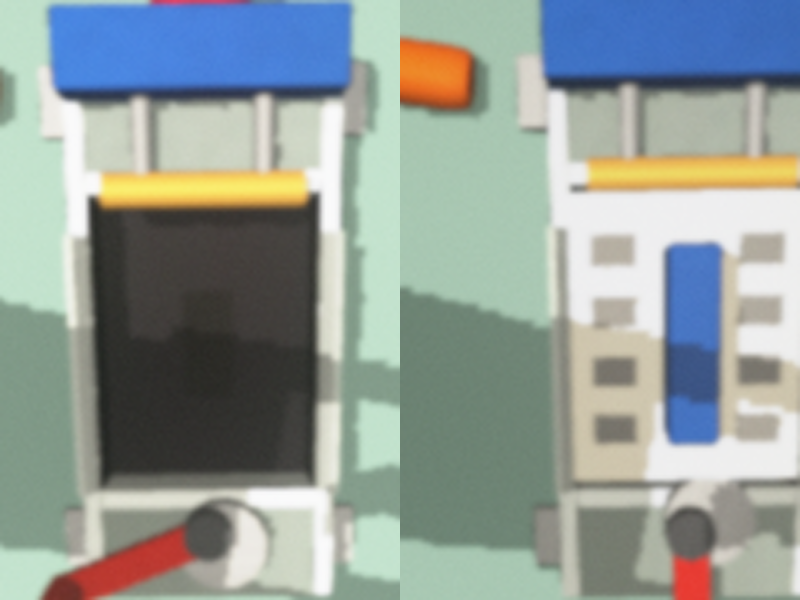

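```bash
python3 - <<'E'
from h import *
w2,w3=ld("w2.npz"),ld("w3.npz")
c=lambda u,v:(190+u*.3,20+v*.3)
th=np.radians(4.3);uy=np.array([-np.sin(th),np.cos(th),0])
for n,w,pts in[("before",w2,dict(bar=((101,190),60),house=((60,95),60),lip=((72,232),60),tab=((52,137),30),strip=((205,487),50),postcap=((208,530),80))),
 ("after",w3,dict(bar=((188,173),60),house=((145,87),60),lip=((150,229),60),tab=((132,130),30),strip=((200,487),50),postcap=((290,532),80)))]:
    print(n,{k:round(float(onz(w,*c(*p),z)@uy),1) for k,(p,z) in pts.items()})
# sub-pixel: column profile edges through bar & housing at the left rail
def prof(w,u):
    col=int(190+u*.3);return w["pixels"][20:120,col-1:col+2].mean(1)
for w,us in((w2,(120,200,290)),(w3,(210,290,370))):
    for u in us:
        p=prof(w,u);hue=p[:,2]-p[:,0]  # red-blue: bar high, housing negative
        i=np.where(hue>40)[0];j=np.where(hue<-40)[0]
        cen=(hue.clip(0)*(np.arange(len(hue)))*(hue>20)).sum()/(hue.clip(0)*(hue>20)).sum()
        print(u,"bar centre row",round(cen+20,2),i.min()+20,i.max()+20,"housing end",j.max()+20, "gap mm",round(float((onz(w,190+u*.3,j.max()+20,70)-onz(w,190+u*.3,cen+20,60))@uy),2))
E
```

```text
before {'bar': 61.3, 'house': 97.3, 'lip': 45.0, 'tab': 86.0, 'strip': -66.5, 'postcap': -79.3}
after {'bar': 64.2, 'house': 96.0, 'lip': 43.0, 'tab': 84.8, 'strip': -67.3, 'postcap': -80.9}
120 bar centre row 76.69 71 82 housing end 47 gap mm 35.41
200 bar centre row 73.81 20 82 housing end 47 gap mm 31.71
290 bar centre row 76.0 71 82 housing end 46 gap mm 35.74
210 bar centre row 73.08 67 77 housing end 43 gap mm 34.8
290 bar centre row 71.28 66 76 housing end 119 gap mm -62.06
370 bar centre row 70.83 66 76 housing end 42 gap mm 33.15
```

Lever direction gives 73° by two routes (wrist view and the grip's own position), which predicts about 2.5 mm of bar travel. The direct image readings of the bar scatter between about 1 and 4 mm, inside the 0.8 to 4.5 mm window. The arm is clear, so I hand in.

```bash
python3 -c "
from bench import r, cams, workorder
print(workorder.hand_in())"
```

```text
the job is handed in; nothing more can be done
None
```

I handed the job in at about 21.5 s, with no verdict shown: the bay was felt and empty (the grey block was already in the returns tray), the module is seated, and the cam lever is at about 73°, an estimated 2.5 mm of bar travel (direct image readings only narrowed it to roughly 1–4 mm).

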